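Rebuild and load the spring-lift medicine-cup dispenser

ROBOT

A 6-joint arm with a two-finger parallel gripper is mounted at the origin on the work surface. World frame = base frame: x ahead of the robot, y to its left, z up, the work surface at z = 0. Lengths are in mm, angles in rad, forces in N, time in s.
With the tool pointing down it reaches from about 350 to 775 mm from the base axis. Payload 7.3 kg.
Tool frame: the origin (TCP) lies on the centre line of the jaws, within the pads' length; the fingertips stand finger_overhang ahead of it and the grasp point (between the pads) lies 8 mm behind it (finger_overhang is the distance from the TCP to the fingertips, in mm); z points along the fingers, y is the line along which they close (so a half turn about z gives the same grasp; the last joint's range is limited). The gripper opens to 92 mm and grips with 3 to 60 N. Pads are 19 mm wide; open, the fingers measure 130 mm over their backs; the gripper's body (75 mm by 190 mm) begins 47 mm behind the grasp point.
Start: joints at [1.125, 0.342, 1.524, -0, 1.275, -0.146], TCP at [155.033, 501.606, 237.741] pointing down, gripper open.
Joint ranges: [-2.53, 2.53], [-0.77, 2.02], [0.04, 2.7], [-1, 4.14], [0.28, 2.66], [-3.11, 3.11]. Speed limits (rad/s): [2.57, 2.57, 3.14, 3.14, 3.14, 3.14].

INTERFACE

Orientations are given as [roll, pitch, yaw] about the fixed x, y, z axes, in that order (R = Rz(yaw) Ry(pitch) Rx(roll)).
In Python, from plant import get_obs, capture, close_job, finger_overhang gives the robot as it stands.
- The arm moves only by the shell command python3 -m inch 'ROWS'. ROWS is JSON, one flat list of numbers, 7 for each row, row after row: the turn, a rotation vector about the tool's x, y, z scaled (see below), then the shift along the tool's x, y, z scaled (see below), then the closure, from -1 (fully open) to 1 (shut). In form: [ax, ay, az, tx, ty, tz, gripper, ax, ay, az, tx, ty, tz, gripper, ...]. A call has 1 to 10 rows; each row shifts and turns the commanded pose from where the row before left it, along the tool's axes as they then stand; what a row does not reach is not made up. The controller multiplies each number of a shift by 0.8 m and each number of a turn by 1.5 rad. A row lasts 1/12 s, in which the tool goes at most 41.7 mm and 7.16 degrees, less where a joint would pass 70% of its speed; a pose out of reach is approached as far as the arm can. A call with a number of a shift or a turn outside -1 to 1 is refused whole. A call with a gripper value outside its range is refused whole. The fingers move at their own pace and stop on an object; the grip force is fixed at half the most. Time passes only in rows, so rows that do not move let the fingers close. It gives the time, the measured TCP pose, the force, the opening and the grip force at its end, in the units of the state.
- get_obs(): the state, without advancing time (a new reading comes with each control period).
- capture(name): name is "scene" or "top" or "wrist"; returns a dict with "image" (400x640x3 uint8, red, green, blue), "mtx" (3x3 intrinsics, pixels), "distortion" ([k1, k2, p1, p2, k3] as OpenCV has them; the pictures are not rectified), "pose" (4x4, takes a point from camera to world coordinates). Camera axes: x right, y up, looking along -z (the intrinsics and any distortion apply to the point x, -y, -z); pixel columns grow to the right and rows downward; lengths in mm; the calibration is good to about 2 mm. A picture is of the moment at which its call begins. There is no depth.
- close_job(): hands the job in; it is judged then, once.
The state is a dict: "time": time; "joint_positions": joint angles; "dq": joint speeds; "tau": joint torques, N m; "tool_pos": TCP position; "tcp_rot": TCP orientation; "contact_force": force on the tool from outside, world axes, zero at the start; "moment": the same for the moment, N m; "grip_width": finger opening in mm; "finger_force": force on a finger pad.
Only numpy, scipy, OpenCV 4.12 (cv2) and the standard library are available. Lean on these libraries where they do the work, as an engineer would, in place of code of your own. Each camera call takes 0.05 s, during which the arm holds its last target. There are 200 camera calls.

TASK

Get the medicine-cup dispenser ready for the ward round: take the grey cap off its guide rod and leave it in the green basin, thread the coil spring over the rod right down to the foot, turning it a little rather than forcing it if a coil snags, then put the white carrier on the rod so that it rides on the spring. Nest all the steel cups that are there upright in one stack on the carrier, letting each down gently so that it sits home without being pressed tight into the one below, and cover the top cup with the lid. Leave the other things on the bench where they are.

Things in the scene. Friction and masses are not known exactly. Their poses are not given: they have to be found in the camera images.
- dispenser: cup dispenser foot, bolted down, place varies: round white plate 110 mm across, 12 mm thick, origin at the centre of its underside, with an upright steel guide rod on its z axis, 80 mm tall above the plate, 13 mm thick; its lowest 30 mm is a 15 mm shank (1.5 mm chamfer at the step, where coils can snag); the top 4 mm taper to 7 mm
- dispenser_seat (a point): point on the rod's axis at the plate's upper face (12 mm above the work surface), where the spring stands
- rod_tip (a point): top end of the rod, on its axis, 80 mm above dispenser_seat
- cap: grey plastic protective cap, 26 mm across, 40 mm tall, closed at the top, bore 17 mm wide and 30 mm deep, open below. Starts on the rod with its origin 50 mm above dispenser_seat and lifts straight off. Origin: centre of its lower rim, z up along its axis
- spring: steel compression spring standing upright on the table: outside 26 mm, free height 56 mm, wire 3.2 mm, inside at least 17 mm clear. Origin: centre of its lower end, z along its axis. Its upper half yields downwards by at most 10 mm (300 N/m), so grip it in the upper 25 mm and find its lower end from this origin
- spring_end (a point): centre of the spring's upper end, 56 mm above its origin when not loaded
- carrier: white plastic cup carrier standing on its sleeve: sleeve 26 mm outside, 34 mm long, bore 15.6 mm, closed above by a plain flat disc 56 mm across, 12 mm thick, to hold it by; 46 mm tall in all. Origin: centre of the sleeve's lower end, z up. On the rod the sleeve rests on the spring, origin 56 mm above dispenser_seat, sinking up to 10 mm as cups are added
- carrier_top (a point): centre of the flat upper face of the carrier's disc, 46 mm above the carrier's origin: the first cup stands centred here
- basin: green open basin, fixed, 150 x 130 mm (its own x and y), 45 mm tall, walls 4 mm; origin at the centre of its underside
- lid: round steel lid standing on its plug: plug 14 mm tall tapering from 54 to 46 mm across, flange 66 mm across, 4 mm thick, black knob 18 mm across and 20 mm tall on top; 38 mm tall in all. Origin: centre of the plug's underside, z up. On a cup the flange lies on the rim, the lid's origin 46 mm above that cup's origin
- cup1: steel medicine cup, upright: 64 mm across at the rim (a straight band 10 mm tall) tapering to 40 mm at the foot, 60 mm tall, wall 2.5 mm, thick flat foot, inner floor 24 mm above the underside. Origin: centre of its underside, z up. Cups are alike, any order; an absent one reads None. A nested cup stands 24 mm above the one below, with some 2 mm of play all round
- cup2: steel medicine cup, upright: 64 mm across at the rim (a straight band 10 mm tall) tapering to 40 mm at the foot, 60 mm tall, wall 2.5 mm, thick flat foot, inner floor 24 mm above the underside. Origin: centre of its underside, z up. Cups are alike, any order; an absent one reads None. A nested cup stands 24 mm above the one below, with some 2 mm of play all round
- cup3: steel medicine cup, upright: 64 mm across at the rim (a straight band 10 mm tall) tapering to 40 mm at the foot, 60 mm tall, wall 2.5 mm, thick flat foot, inner floor 24 mm above the underside. Origin: centre of its underside, z up. Cups are alike, any order; an absent one reads None. A nested cup stands 24 mm above the one below, with some 2 mm of play all round
- cup4: steel medicine cup, upright: 64 mm across at the rim (a straight band 10 mm tall) tapering to 40 mm at the foot, 60 mm tall, wall 2.5 mm, thick flat foot, inner floor 24 mm above the underside. Origin: centre of its underside, z up. Cups are alike, any order; an absent one reads None. A nested cup stands 24 mm above the one below, with some 2 mm of play all round
- jar: white tablet jar with a yellow band, 64 mm across, 100 mm tall; not part of the job, to be left alone
- vial: small amber bottle, 32 mm across, 60 mm tall; not part of the job, to be left alone
- phone: black telephone lying flat, 150 x 74 x 9 mm; not part of the job, to be left alone
- tape: white roll of tape standing on its flat side, 60 mm across, 22 mm tall; not part of the job, to be left alone
- forceps: thin steel forceps lying flat, 120 mm long; not part of the job, to be left alone
- medbox: white carton, 50 x 100 x 30 mm; not part of the job, to be left alone

How it is judged:
By the outcome, as a careful person would: the job done as asked, in the order asked, and still so for the second after the job is handed in, with the robot touching nothing.
Of cup1, cup2, cup3, cup4 only 2 to 4 are there at a start; the rules pass over those that are not, and their reading is None.
At some moment in a run one of lid may be knocked a few centimetres aside while the robot is not near it.
It also fails if it takes over 210 s, if anything falls off the work surface, if the arm or the gripper's body presses on something with over 40 N, if the wrist force passes 120 N, or if a joint passes its speed limit or range.

## Working session

There is one attempt and no reset: what is moved stays moved. The work goes in short steps, Python scripts to look and compute and a shell command to move; the robot and the scene stay as the last step left them, time stands still between calls to the robot, and variables do not carry over. Pictures are saved under pics/ and viewed, at most 14 in all, crops included, and the job is handed in when it is done.

```bash
ls; mkdir -p pics; python3 - <<'E'
from plant import *
import cv2
print(get_obs(), finger_overhang)
for n in("scene","top","wrist"):
    c=capture(n);cv2.imwrite(f"pics/{n}0.png",c["image"][:,:,::-1]);print(n,c["mtx"],c["distortion"],c["pose"])
E
```

```text
pics
{'time': 0.0, 'joint_positions': array([ 1.12499180e+00,  3.42704113e-01,  1.52502523e+00,  4.07706919e-05,
        1.27535852e+00, -1.46026911e-01]), 'dq': array([ 2.26527085e-04, -1.81669588e-04, -8.74503272e-04, -6.59349795e-04,
       -6.30099942e-04,  4.59920367e-05]), 'tau': array([-4.63854904e-04, -4.31241095e+01, -2.44217652e+01,  7.18839490e-02,
        5.60309656e-02, -6.01935858e-05]), 'tool_pos': array([154.85126084, 501.2448205 , 237.05172664]), 'tcp_rot': array([-3.14011903e+00, -2.56136768e-04,  2.84180295e+00]), 'contact_force': array([-0.46297827, -0.05834031,  0.37433568]), 'moment': array([-0.01078577,  0.01141224,  0.09119802]), 'finger_force': 0.0, 'grip_width': 91.91104179866329} 11.0
scene [[480.13534544   0.         313.65644025]
 [  0.         480.13534544 205.19830915]
 [  0.           0.           1.        ]] [-0.0854719  0.         0.         0.         0.       ] [[-4.65547556e-01 -4.74297214e-01  7.47199857e-01  1.34595685e+03]
 [ 8.84810320e-01 -2.30932006e-01  4.04698785e-01  4.17137798e+02]
 [-1.93951445e-02  8.49536675e-01  5.27172900e-01  6.74
[... 295 characters left out ...]
48e-01 -1.68274493e-01  3.60084187e+02]
 [-9.99777069e-01  1.02150158e-02 -1.84787828e-02 -2.62021292e+01]
 [-1.64947236e-02  1.68480546e-01  9.85566959e-01  1.09839392e+03]
 [ 0.00000000e+00  0.00000000e+00  0.00000000e+00  1.00000000e+00]]
wrist [[285.75290306   0.         322.90091472]
 [  0.         285.75290306 202.79175508]
 [  0.           0.           1.        ]] [0.01410525 0.         0.         0.         0.        ] [[ 2.95565430e-01 -9.08380924e-01 -2.95778925e-01  7.49759453e+01]
 [ 9.55321762e-01  2.80657529e-01  9.26913307e-02  5.26558020e+02]
 [-1.18645446e-03 -3.09960397e-01  9.50748728e-01  3.84200033e+02]
 [ 0.00000000e+00  0.00000000e+00  0.00000000e+00  1.00000000e+00]]
```

View pics/top0.png

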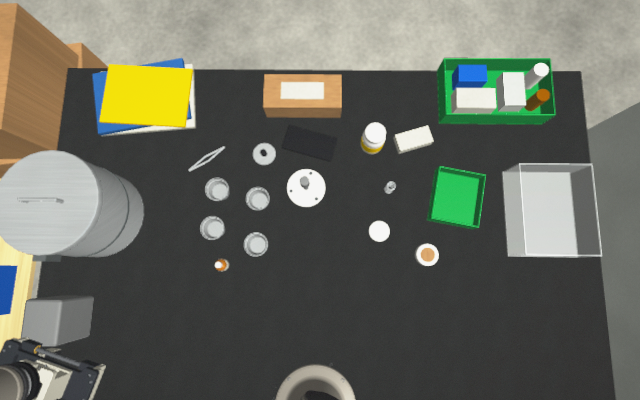

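View pics/scene0.png

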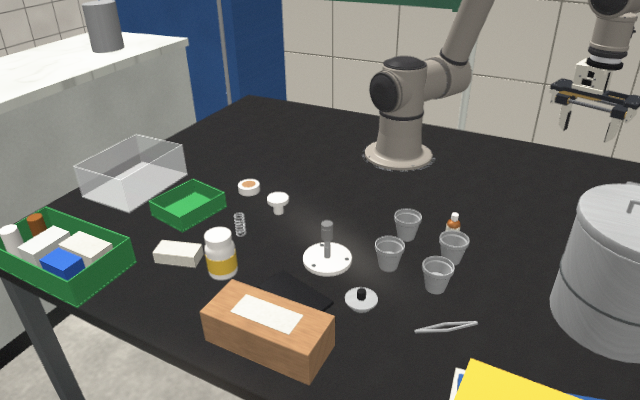

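Top view shows the dispenser (306,188), four cups (217,189), (258,199), (212,228), (256,244), lid (264,153), spring (390,187), carrier (379,231), basin (457,197), tape (427,254) and vial (221,265). I'll fit object models to the blobs in both views.

```bash
cat > h.py <<'E'
import numpy as np, cv2
from scipy.optimize import least_squares
from plant import *
from scipy.spatial.transform import Rotation as Ro
# parts: list of convex parts, each list of (diameter,height)
CUP=[[(40,0),(64,50),(64,60)]]
DISP=[[(110,0),(110,12)],[(15,12),(15,42)],[(26,62),(26,102)]]
SPR=[[(26,0),(26,56)]]
CAR=[[(26,0),(26,34)],[(56,34),(56,46)]]
LID=[[(46,0),(54,14)],[(66,14),(66,18)]]
LIDK=LID+[[(18,18),(18,38)]]
def proj(c,P):
    T=np.linalg.inv(c["pose"]); q=P@T[:3,:3].T+T[:3,3]; q=q*[1,-1,-1]
    return cv2.projectPoints(q,np.zeros(3),np.zeros(3),c["mtx"],np.array(c["distortion"]))[0][:,0]
def ray(c,uv,z):
    n=cv2.undistortPoints(np.array([[uv]],float),c["mtx"],np.array(c["distortion"]))[0,0]
    d=c["pose"][:3,:3]@[n[0],-n[1],-1]; o=c["pose"][:3,3]
    return (o+d*(z-o[2])/d[2])[:2]
A=np.linspace(0,2*np.pi,48,endpoint=False)
def sil(c,parts,xy,z0=0,S=4):
    m=np.zeros((400*S,640*S),np.uint8)
    for p in parts:
        P=np.vstack([np.c_[xy[0]+d/2*np.cos(A),xy[1]+d/2*np.sin(A),0*A+h+z0] for d,h in p])
        u=cv2.convexHull(proj(c,P).astype(np.float32))
        cv2.fillPoly(m,[np.round(((u+.5)*S-.5)*16).astype(np.int32)],255,shift=4)
    return m
def cen(m):
    M=cv2.moments(m,True); return np.array([M["m10"]/M["m00"],M["m01"]/M["m00"]]),M["m00"]
def blob(c,uv,thr=75,k=3):
    g=c["image"].max(2); m=(g>thr).astype(np.uint8)
    if k: m=cv2.morphologyEx(m,cv2.MORPH_CLOSE,np.ones((k,k),np.uint8))
    cs,_=cv2.findContours(m,cv2.RETR_EXTERNAL,cv2.CHAIN_APPROX_NONE)
    ct=max(cs,key=lambda q:cv2.pointPolygonTest(q,(float(uv[0]),float(uv[1])),True))
    m[:]=0; cv2.drawContours(m,[ct],-1,1,-1); return m
def fit(c,parts,xy,z0=0,thr=75,k=3,uv=None):
    """position whose silhouette has the blob's centroid; returns xy, area ratio, IoU"""
    xy=np.array(xy,float); S=4
    if uv is None: uv=cen(sil(c,parts,xy,z0))[0]/S
    b=cv2.resize(blob(c,uv,thr,k),None,fx=S,fy=S,interpolation=cv2.INTER_NEAREST)
    cb,ab=cen(b); zm=np.mean([h for p in parts for _,h in p])+z0
    for _ in range(5):
        s=sil(c,parts,xy,z0); cs,a=cen(s)
        xy=xy+ray(c,cb/S,zm)-ray(c,cs/S,zm)
    s=sil(c,parts,xy,z0)>0
    return xy,ab/a,(s&(b>0)).sum()/(s|(b>0)).sum()
def go(x=None,y=None,z=None,yaw=None):
    o=get_obs(); p=o["tool_pos"]; R=Ro.from_euler("xyz",o["tcp_rot"]).as_matrix()
    t=np.array([p[i] if v is None else v for i,v in enumerate((x,y,z))])
    print("t",o["time"].__round__(1),"pos",p.round(1),"rot",np.round(o["tcp_rot"],3),"F",np.round(o["contact_force"],1),"w",round(o["grip_width"],1))
    if yaw is not None:
        Rt=Ro.from_euler("xyz",[np.pi,0,yaw]).as_matrix(); print(" turn",(Ro.from_matrix(R.T@Rt).as_rotvec()/1.5).round(4)); 
    print(" shift now-axes",(R.T@(t-p)/800).round(4))
E
cat > m.py <<'E'
from h import *
ob=[("disp",DISP,(306,188)),("cupA",CUP,(217,189)),("cupB",CUP,(258,199)),("cupC",CUP,(212,228)),("cupD",CUP,(256,244)),("lid",LID,(264,153)),("spring",SPR,(390,187)),("carrier",CAR,(379,231))]
t=capture("top"); s=capture("scene")
for n,p,uv in ob:
    a=fit(t,p,ray(t,uv,30),uv=uv,k=5); b=fit(s,p,a[0],k=5)
    print(n,*[(x[0].round(1),round(x[1],2),round(x[2],2)) for x in(a,b)])
for uv in((430,219),(437,168),(485,174),(480,226)): print(ray(t,uv,45))
E
python3 m.py
```

```text
disp (array([585.4,  35.7]), 1.06, np.float64(0.95)) (array([531.4,  88.8]), 2.62, np.float64(0.2))
cupA (array([569.4, 278.1]), 1.08, np.float64(0.93)) (array([505.1, 278.5]), 2.21, np.float64(0.37))
cupB (array([544.4, 165.2]), 1.08, np.float64(0.92)) (array([557.5,  99.4]), 4.96, np.float64(0.1))
cupC (array([462.9, 284.9]), 1.06, np.float64(0.94)) (array([505.1, 278.5]), 2.21, np.float64(0.37))
cupD (array([419.7, 164.7]), 1.08, np.float64(0.92)) (array([557.5,  99.4]), 4.96, np.float64(0.1))
lid (array([683. , 158.8]), 1.09, np.float64(0.91)) (array([681.3, 158.7]), 1.02, np.float64(0.96))
spring (array([ 584.4, -200.5]), 1.01, np.float64(0.92)) (array([814.6,  -7.1]), 29.32, np.float64(0.03))
carrier (array([ 460.8, -167.1]), 1.1, np.float64(0.9)) (array([ 459.8, -168.1]), 1.09, np.float64(0.91))
[ 493.58007475 -305.63301402]
[ 636.2994293  -329.80616959]
[ 620.3518965  -460.73740679]
[ 476.08919183 -439.06316643]
```

```bash
python3 -m inch '[0,0,0.083,0,0,0,-1,0,0,0.083,0,0,0,-1,0,0,0.083,0,0,0,-1,0,0,0.083,0,0,0,-1,0,0,0.083,0,0,0,-1,0,0,0.083,0,0,0,-1,0,0,0.083,0,0,0,-1,0,0,0.083,0,0,0,-1,0,0,0.083,0,0,0,-1,0,0,0.083,0,0,0,-1]'
python3 - <<'E'
from h import *
go(585,36,200,np.pi/2)
E
```

```text
time: 1.08
tool_pos: [155.0, 501.5, 237.6]
tcp_rot: [-3.141, 0.0, 1.591]
contact_force: [-0.3, -0.3, 0.1]
grip_width: 91.6
finger_force: 0.0
t 1.1 pos [155.  501.5 237.6] rot [-3.141  0.     1.591] F [-0.3 -0.3  0.1] w 91.6
 turn [-0.0001  0.0002  0.0132]
 shift now-axes [-0.5924  0.5259  0.047 ]
```

```bash
python3 -m inch '[0,0,0.013,0,0,0,-1,0,0,0,-0.036,0.0335,0,-1,0,0,0,-0.036,0.0335,0,-1,0,0,0,-0.036,0.0335,0,-1,0,0,0,-0.036,0.0335,0,-1,0,0,0,-0.036,0.0335,0,-1,0,0,0,-0.036,0.0335,0,-1,0,0,0,-0.036,0.0335,0,-1,0,0,0,-0.036,0.0335,0,-1,0,0,0,-0.036,0.0335,0,-1]'
python3 -m inch '[0,0,0,-0.036,0.0335,0,-1,0,0,0,-0.036,0.0335,0,-1,0,0,0,-0.036,0.0335,0,-1,0,0,0,-0.036,0.0335,0,-1,0,0,0,-0.036,0.0335,0,-1,0,0,0,-0.036,0.0335,0,-1,0,0,0,-0.036,0.0335,0,-1,0,0,0,0,0,0,-1,0,0,0,0,0,0,-1]'
python3 - <<'E'
from h import *
go(585.4,35.7,200,np.pi/2)
c=capture("wrist");cv2.imwrite("pics/w1.png",c["image"][:,:,::-1])
print(fit(c,DISP,(585.4,35.7),uv=proj(c,np.array([[585.4,75,6.]]))[0]))
E
```

```text
time: 1.92
tool_pos: [398.9, 242.3, 237.9]
tcp_rot: [3.141, -0.0, 1.581]
contact_force: [0.5, 0.1, -0.6]
grip_width: 92.0
finger_force: 0.0
time: 2.67
tool_pos: [587.5, 41.9, 236.7]
tcp_rot: [-3.14, -0.0, 1.577]
contact_force: [-0.9, -0.3, 0.4]
grip_width: 91.6
finger_force: 0.0
t 2.7 pos [587.5  41.9 236.7] rot [-3.14  -0.     1.577] F [-0.9 -0.3  0.4] w 91.6
 turn [-0.0008 -0.0001  0.004 ]
 shift now-axes [-0.0077 -0.0026  0.0459]
(array([718.7271266 ,  -2.25230777]), 20.243569827698657, np.float64(0.015101676081485927))
```

View pics/w1.png

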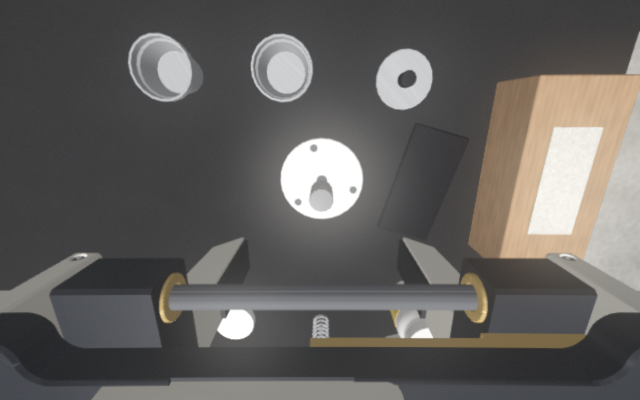

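The wrist view shows the plate centred at (321,178), the cap top at (321,198), and the lid at (404,79). The lamp's halo calls for a higher threshold.

```bash
python3 - <<'E'
from h import *
c=capture("wrist")
for th in(130,150,180,200): print(th,fit(c,DISP,(585.4,35.7),thr=th,uv=(330,155)))
print([fit(c,LID,(682,158.7),thr=t,uv=(404,95))[0].round(1) for t in(110,130,150)])
go(585.4,35.7,200,np.pi/2)
for n in ("top",):
    t=capture(n)
    for th in(75,110,150): print(fit(t,DISP,(585.4,35.7),uv=(306,195),thr=th))
E
```

```text
130 (array([586.00008555,  37.1231906 ]), 1.0264301488922134, np.float64(0.9742554790955879))
150 (array([585.98343403,  37.01794405]), 1.0049593052226942, np.float64(0.98638143735814))
180 (array([585.99074488,  37.01257955]), 0.9890480602475471, np.float64(0.983068106469641))
200 (array([585.94211552,  36.91602116]), 0.9755471895300643, np.float64(0.9745613826832221))
[array([682.8, 160.2]), array([682.8, 160.2]), array([682.8, 160.2])]
t 2.8 pos [586.3  44.  237.3] rot [-3.140e+00 -1.000e-03  1.579e+00] F [-0.1  0.6  0.9] w 92.0
 turn [-0.0008 -0.0003  0.0053]
 shift now-axes [-0.0104 -0.0011  0.0467]
(array([652.68925383,  85.75293782]), 128.04357535813497, np.float64(0.007806012714229319))
(array([552.54800491, 134.4024702 ]), 17.584766714007678, np.float64(0.05079452885910831))
(array([417.48759728, 141.79778587]), 8.276521565893017, np.float64(0.1206311380704795))
```

```bash
python3 -m inch '[0,0,0.0043,0,0,0,-1,0,0,0,-0.0089,-0.0012,0,-1,0,0,0,0,0,0.048,-1,0,0,0,0,0,0.048,-1,0,0,0,0,0,0.048,-1,0,0,0,0,0,0.047,-1,0,0,0,0,0,0,0.3,0,0,0,0,0,0,0.3,0,0,0,0,0,0,1,0,0,0,0,0,0,1]'
python3 -m inch '[0,0,0,0,0,0,1,0,0,0,0,0,0,1,0,0,0,0,0,0,1,0,0,0,0,0,0,1,0,0,0,0,0,0,1]'
```

```text
time: 3.65
tool_pos: [587.7, 36.5, 88.0]
tcp_rot: [3.136, 0.0, 1.571]
contact_force: [0.2, 0.1, 1.1]
grip_width: 70.0
finger_force: 0.0
time: 4.07
tool_pos: [586.0, 36.5, 85.3]
tcp_rot: [3.141, -0.0, 1.571]
contact_force: [-0.1, 0.1, -0.4]
grip_width: 36.0
finger_force: 0.0
```

```bash
python3 -m inch '[0,0,0,0,0,0,1,0,0,0,0,0,0,1,0,0,0,0,0,0,1,0,0,0,0,0,0,1]'
python3 -m inch '[0,0,0,0,0,-0.02,1,0,0,0,0,0,-0.03,1,0,0,0,0,0,-0.03,1,0,0,0,0,0,-0.04,1,0,0,0,0,0,-0.04,1,0,0,0,0,0,0,1]'
```

```text
time: 4.4
tool_pos: [585.8, 36.5, 84.9]
tcp_rot: [-3.141, -0.0, 1.571]
contact_force: [-0.3, 0.4, 1.2]
grip_width: 25.2
finger_force: 30.0
time: 4.9
tool_pos: [588.8, 36.4, 219.7]
tcp_rot: [3.13, 0.001, 1.571]
contact_force: [1.2, -1.2, 1.3]
grip_width: 25.3
finger_force: 30.0
```

```bash
python3 - <<'E'
from h import *
c=capture("wrist");cv2.imwrite("pics/w2.png",c["image"][:,:,::-1]); go()
c=capture("wrist"); go(); 
DR=[[(110,0),(110,12)],[(13,12),(13,88),(7,92)]]
for th in(150,180): print(th,fit(c,DR,(585.4,35.7),thr=th,uv=(330,155)))
E
```

```text
t 5.0 pos [587.6  36.4 216.6] rot [3.134 0.    1.571] F [-0.3 -0.6  0.1] w 25.6
 shift now-axes [0. 0. 0.]
t 5.0 pos [586.4  36.5 214.1] rot [3.139 0.    1.571] F [ 0.9 -0.1 -1.4] w 24.9
 shift now-axes [0. 0. 0.]
150 (array([586.02319188,  37.1103378 ]), 0.9931850599609066, np.float64(0.9859458890409517))
180 (array([585.88275253,  36.99778437]), 0.9753334319714231, np.float64(0.974240904050272))
```

View pics/w2.png

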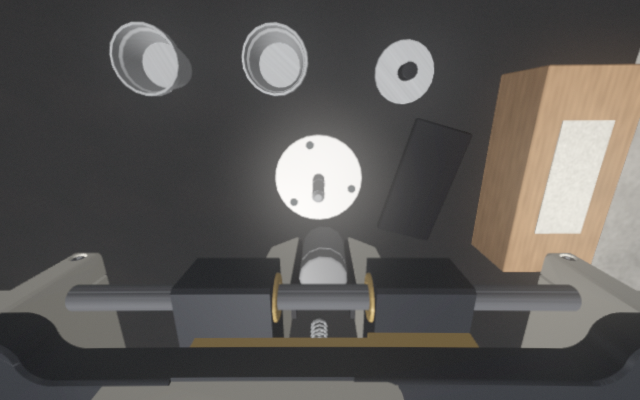

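Cap is in the hand (322,260), and the bare rod shows at (318,188). Now I'll take the cap to the basin.

```bash
python3 -m inch '[0,0,0,-0.0438,-0.0031,0,1,0,0,0,-0.0438,-0.0031,0,1,0,0,0,-0.0438,-0.0031,0,1,0,0,0,-0.0438,-0.0031,0,1,0,0,0,-0.0438,-0.0031,0,1,0,0,0,-0.0438,-0.0031,0,1,0,0,0,-0.0438,-0.0031,0,1,0,0,0,-0.0438,-0.0031,0,1,0,0,0,-0.0438,-0.0031,0,1,0,0,0,-0.0438,-0.0031,0,1]'
python3 -m inch '[0,0,0,-0.0438,-0.0031,0,1,0,0,0,-0.0438,-0.0031,0,1,0,0,0,0,0,0,1,0,0,0,0,0,0.045,1,0,0,0,0,0,0.045,1,0,0,0,0,0,0.045,1,0,0,0,0,0,0.045,1,0,0,0,0,0,0.03,1,0,0,0,0,0,0.015,1,0,0,0,0,0,0.005,1]'
python3 -m inch '[0,0,0,0,0,0,1,0,0,0,0,0,0,1,0,0,0,0,0,0,1]'
```

```text
time: 5.83
tool_pos: [560.0, -315.2, 210.6]
tcp_rot: [-3.139, -0.002, 1.571]
contact_force: [0.8, -0.3, 0.4]
grip_width: 25.3
finger_force: 30.0
time: 6.67
tool_pos: [554.6, -382.3, 26.0]
tcp_rot: [-3.137, -0.004, 1.571]
contact_force: [-3.9, 3.7, 11.4]
grip_width: 25.2
finger_force: 30.0
time: 6.92
tool_pos: [556.5, -384.0, 29.3]
tcp_rot: [3.141, 0.0, 1.571]
contact_force: [0.4, 0.4, -0.3]
grip_width: 25.5
finger_force: 30.0
```

```bash
python3 -m inch '[0,0,0,0,0,0.001,0,0,0,0,0,0,0,0,0,0,0,0,0,0,0,0,0,0,0,0,0,0,0,0,0,0,0,0,0,0,0,0,0,0,-0.02,0,0,0,0,0,0,-0.048,0,0,0,0,0,0,-0.048,0,0,0,0,0,0,-0.048,0,0,0,0,0,0,-0.047,0]'
python3 -m inch '[0,0,0,0.046,0.0071,0,-0.2,0,0,0,0.046,0.0071,0,-0.2,0,0,0,0.046,0.0071,0,-0.2,0,0,0,0.046,0.0071,0,-0.2,0,0,0,0.0455,0.0071,0,-0.2,0,0,0,0,0,0,-0.2,0,0,0,0,0,0,-0.2,0,0,0,0,0,0,-0.2]'
python3 - <<'E'
from h import *
go(584.4,-200.5)
c=capture("wrist");cv2.imwrite("pics/w3.png",c["image"][:,:,::-1])
for k in(5,7,9):
  for th in(75,100,150): print(k,th,fit(c,SPR,(584.4,-200.5),thr=th,k=k))
E
```

```text
time: 7.75
tool_pos: [555.9, -383.8, 198.9]
tcp_rot: [3.141, 0.0, 1.571]
contact_force: [0.0, -0.8, 0.1]
grip_width: 45.7
finger_force: 0.0
time: 8.42
tool_pos: [584.6, -200.8, 197.1]
tcp_rot: [3.141, 0.001, 1.571]
contact_force: [-0.2, -0.8, 0.0]
grip_width: 55.3
finger_force: 0.0
t 8.4 pos [ 584.6 -200.8  197.1] rot [3.141e+00 1.000e-03 1.571e+00] F [-0.2 -0.8  0. ] w 55.3
 shift now-axes [ 0.0004 -0.0002 -0.    ]
5 75 (array([ 626.40191141, -199.89682719]), 247.17358747447244, np.float64(0.004045739717651983))
5 100 (array([ 585.33110134, -198.33708787]), 0.9716483319917718, np.float64(0.9504197967300044))
5 150 (array([ 585.08166046, -198.74616095]), 0.8642481504590427, np.float64(0.8643251916562668))
7 75 (array([ 624.67446937, -199.13062842]), 249.8301099088353, np.float64(0.003994876300022918))
7 100 (array([ 585.33110134, -198.33708787]), 0.9716483319917718, np.float64(0.9504197967300044))
7 150 (array([ 585.08166046, -198.74616095]), 0.8642481504590427, np.float64(0.8643251916562668))
9 75 (array([ 622.9300888 , -198.79369829]), 253.14163310770286, np.float64(0.003951711607302425))
9 100 (array([ 585.33110134, -198.33708787]), 0.9716483319917718, np.float64(0.9504197967300044))
9 150 (array([ 585.08166046, -198.74616095]), 0.8642481504590427, np.float64(0.8643251916562668))
```

View pics/w3.png

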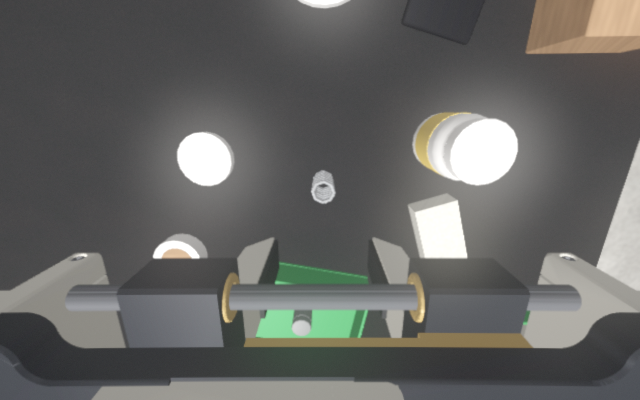

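```bash
python3 -m inch '[0,0,0,0.0024,0.001,0,-0.2,0,0,0,0,0,0.045,-0.2,0,0,0,0,0,0.045,-0.2,0,0,0,0,0,0.045,-0.2,0,0,0,0,0,0.035,-0.2,0,0,0,0,0,0.015,-0.2,0,0,0,0,0,0.006,-0.2,0,0,0,0,0,0,-0.2,0,0,0,0,0,0,1,0,0,0,0,0,0,1]'
python3 -m inch '[0,0,0,0,0,0,1,0,0,0,0,0,0,1,0,0,0,0,0,0,1,0,0,0,0,0,0,1,0,0,0,0,0,0,1]'
python3 -m inch '[0,0,0,0,0,-0.01,1,0,0,0,0,0,-0.03,1,0,0,0,0,0,-0.04,1,0,0,0,0,0,-0.045,1,0,0,0,0,0,-0.045,1,0,0,0,0,0,-0.03,1,0,0,0,0.025,0,0,1,0,0,0,0.025,0,0,1,0,0,0,0,0,0,1]'
python3 - <<'E'
from h import *
go(586,37)
c=capture("wrist");cv2.imwrite("pics/w4.png",c["image"][:,:,::-1])
E
```

```text
time: 9.3
tool_pos: [586.6, -199.3, 46.2]
tcp_rot: [3.138, 0.002, 1.571]
contact_force: [0.4, 1.0, 0.6]
grip_width: 45.6
finger_force: 0.0
time: 9.72
tool_pos: [585.6, -198.5, 44.5]
tcp_rot: [3.141, 0.0, 1.571]
contact_force: [0.2, -0.1, 0.3]
grip_width: 23.4
finger_force: 30.0
time: 10.47
tool_pos: [585.2, -155.4, 205.3]
tcp_rot: [3.141, -0.001, 1.573]
contact_force: [0.2, -0.2, -1.5]
grip_width: 23.6
finger_force: 30.0
t 10.5 pos [ 585.2 -155.4  205.3] rot [ 3.141e+00 -1.000e-03  1.573e+00] F [ 0.2 -0.2 -1.5] w 23.6
 shift now-axes [0.2405 0.0015 0.0003]
```

View pics/w4.png

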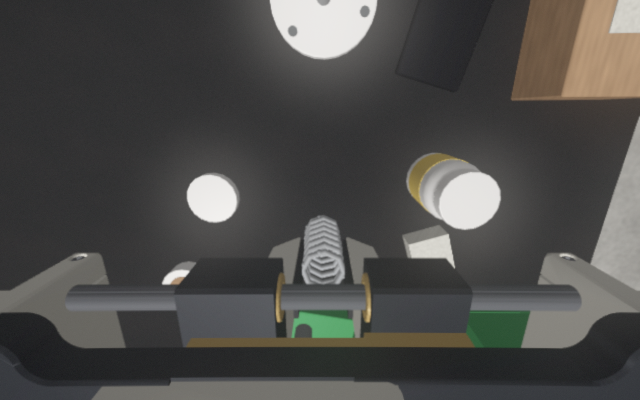

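Spring gripped upright, seen at (322,245). Now over the rod.

```bash
python3 -m inch '[0,0,0,0.04,0.0009,0,1,0,0,0,0.045,0,0,1,0,0,0,0.045,0,0,1,0,0,0,0.045,0,0,1,0,0,0,0.04,0,0,1,0,0,0,0.0294,0,0,1,0,0,0,0,0,0.03,1,0,0,0,0,0,0.025,1,0,0,0,0,0,0.012,1,0,0,0,0,0,0,1]'
python3 - <<'E'
from h import *
c=capture("wrist");cv2.imwrite("pics/w5.png",cv2.resize(c["image"][100:320,200:450,::-1],None,fx=2.4,fy=2.4));go(585.9,37.05)
s=capture("scene")["image"]; cv2.imwrite("pics/s5.png",cv2.resize(s[150:300,260:400,::-1],None,fx=4,fy=4,interpolation=cv2.INTER_CUBIC))
E
```

```text
time: 11.35
tool_pos: [584.7, 36.6, 148.1]
tcp_rot: [-3.136, -0.0, 1.571]
contact_force: [-0.1, -0.1, -0.8]
grip_width: 23.8
finger_force: 30.0
t 11.4 pos [585.6  36.4 149.7] rot [-3.139 -0.     1.57 ] F [-0.1 -0.3 -0.2] w 23.0
 shift now-axes [ 0.0008  0.0004 -0.    ]
```

View pics/s5.png

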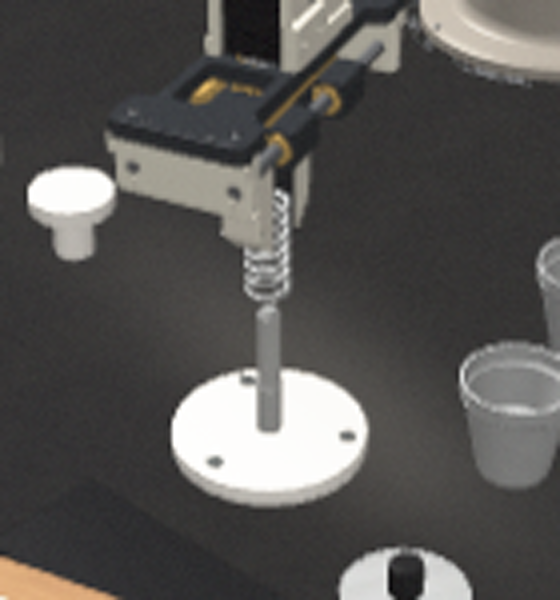

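The scene crop shows the spring's bottom end at (267,295), right above the rod tip (267,312).

```bash
python3 -m inch '[0,0,0,0,0,0.009,1,0,0,0,0,0,0.009,1,0,0,0,0,0,0.009,1,0,0,0,0,0,0.009,1]'; python3 -m inch '[0,0,0,0,0,0.01,1,0,0,0,0,0,0.01,1,0,0,0,0,0,0.01,1,0,0,0,0,0,0.009,1,0,0,0,0,0,0,1]'
```

```text
time: 11.78
tool_pos: [586.0, 36.9, 121.2]
tcp_rot: [3.141, -0.0, 1.571]
contact_force: [0.9, -0.7, -0.3]
grip_width: 23.3
finger_force: 30.0
time: 12.2
tool_pos: [585.0, 37.1, 88.6]
tcp_rot: [-3.139, -0.0, 1.571]
contact_force: [-0.3, 0.1, -1.0]
grip_width: 23.3
finger_force: 30.0
```

```bash
python3 -m inch '[0,0,0,0,0,0.004,1,0,0,0,0,0,0.004,1,0,0,0,0,0,0.004,1,0,0,0,0,0,0,1]'; python3 -m inch '[0,0,0,0,0,0.005,1,0,0,0,0,0,0.005,1,0,0,0,0,0,0.005,1,0,0,0,0,0,0,1]'
```

```text
time: 12.53
tool_pos: [585.8, 37.1, 80.4]
tcp_rot: [-3.141, -0.0, 1.571]
contact_force: [-0.9, -0.1, 0.0]
grip_width: 23.8
finger_force: 30.0
time: 12.87
tool_pos: [585.5, 37.1, 67.9]
tcp_rot: [-3.14, -0.0, 1.571]
contact_force: [-0.2, -0.4, -0.0]
grip_width: 23.2
finger_force: 30.0
```

```bash
python3 -m inch '[0,0,0,0,0,0.005,1,0,0,0,0,0,0.005,1,0,0,0,0,0,0.004,1,0,0,0,0,0,0,1,0,0,0,0,0,0,1]'; python3 -m inch '[0,0,0,0,0,0.0015,1,0,0,0,0,0,0.0015,1,0,0,0,0,0,0,1,0,0,0,0,0,0,1]'
```

```text
time: 13.28
tool_pos: [585.9, 37.1, 57.5]
tcp_rot: [-3.141, -0.0, 1.571]
contact_force: [-0.3, 0.6, -0.2]
grip_width: 23.2
finger_force: 30.0
time: 13.62
tool_pos: [586.1, 37.0, 55.4]
tcp_rot: [3.141, -0.0, 1.571]
contact_force: [-0.7, -0.3, 0.7]
grip_width: 23.4
finger_force: 30.0
```

```bash
python3 -m inch '[0,0,0,0,0,0,-0.2,0,0,0,0,0,0,-0.2,0,0,0,0,0,0,-0.2,0,0,0,0,0,0,-0.2,0,0,0,0,0,-0.01,-0.2,0,0,0,0,0,-0.03,-0.2,0,0,0,0,0,-0.045,-0.2,0,0,0,0,0,-0.045,-0.2,0,0,0,0,0,-0.045,-0.5,0,0,0,0,0,-0.005,-0.5]'
python3 -m inch '[0,0,0,-0.0425,-0.026,0,-0.6,0,0,0,-0.0425,-0.026,0,-0.6,0,0,0,-0.0425,-0.026,0,-0.8,0,0,0,-0.0425,-0.026,0,-1,0,0,0,-0.0425,-0.026,0,-1,0,0,0,-0.0425,-0.026,0,-1,0,0,0,0,0,0,-1,0,0,0,0,0,0,-1,0,0,0,0,0,0,-1]'
python3 - <<'E'
from h import *
c=capture("wrist");cv2.imwrite("pics/w6.png",c["image"][:,:,::-1])
go(460.8,-167)
for th in(110,130,150,180): print(th,fit(c,CAR,(460.8,-167.1),thr=th))
t=capture("top");
for n,p,xy in(("lid",LID,(683,159)),("disp",[[(110,0),(110,12)]],(585.4,35.7)),("sp",SPR,(585.4,35.7))):print(n,fit(t,p,xy,thr=75))
s=capture("scene")["image"]; cv2.imwrite("pics/s6.png",cv2.resize(s[180:310,260:500,::-1],None,fx=3,fy=3,interpolation=cv2.INTER_CUBIC))
E
```

```text
time: 14.45
tool_pos: [589.0, 36.9, 207.2]
tcp_rot: [3.129, 0.001, 1.571]
contact_force: [-0.0, 0.8, 0.2]
grip_width: 64.0
finger_force: 0.0
time: 15.2
tool_pos: [461.5, -166.8, 199.7]
tcp_rot: [3.141, -0.0, 1.57]
contact_force: [0.2, 0.9, 0.7]
grip_width: 92.1
finger_force: 0.0
t 15.2 pos [ 461.7 -166.3  199.6] rot [ 3.141 -0.     1.571] F [0.4 1.1 0.3] w 91.8
 shift now-axes [-0.0009 -0.0011 -0.    ]
110 (array([ 461.4798228 , -166.41388594]), 1.0862068965517242, np.float64(0.9202766754850088))
130 (array([ 461.32479551, -166.4214631 ]), 1.0309290697326268, np.float64(0.9662068166009739))
150 (array([ 461.23884716, -166.4182009 ]), 0.9989235737351991, np.float64(0.9791284267866659))
180 (array([ 461.32760035, -166.71883219]), 0.9687967898424866, np.float64(0.9631476780648052))
lid (array([682.99269892, 158.74402595]), 1.095187165775401, np.float64(0.9131344116006692))
disp (array([585.36076626,  35.72225465]), 1.054626770312001, np.float64(0.9478120425982941))
sp (array([580.16343325,  34.32982773]), 11.429890363531449, np.float64(0.08754038772213248))
```

View pics/s6.png

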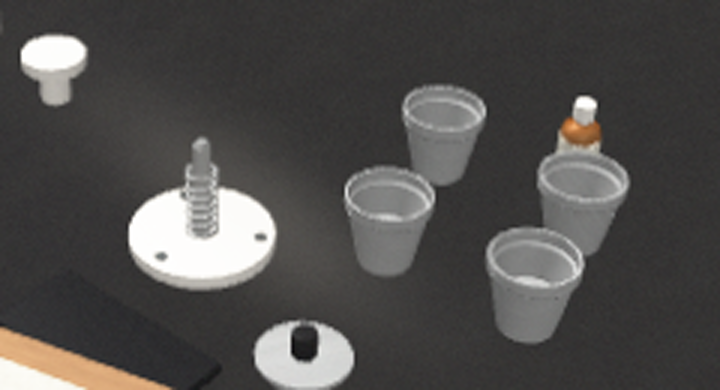

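The scene crop shows the spring down on the foot, at (203,235), with the rod tip sticking out above it. Now the carrier.

```bash
python3 -m inch '[0,0,0,0.0007,0,0,-1,0,0,0,0,0,0.045,-1,0,0,0,0,0,0.045,-1,0,0,0,0,0,0.045,-1,0,0,0,0,0,0.038,-1,0,0,0,0,0,0.018,-1,0,0,0,0,0,0.007,-1,0,0,0,0,0,0,-1,0,0,0,0,0,0,1,0,0,0,0,0,0,1]'
python3 -m inch '[0,0,0,0,0,0,1,0,0,0,0,0,0,1,0,0,0,0,0,0,1,0,0,0,0,0,0,1,0,0,0,0,0,0,1,0,0,0,0,0,0,1]'
python3 -m inch '[0,0,0,0,0,-0.01,1,0,0,0,0,0,-0.03,1,0,0,0,0,0,-0.04,1,0,0,0,0,0,-0.045,1,0,0,0,0,0,-0.035,1,0,0,0,0,0,0,1,0,0,0,0,0,0,1,0,0,0,0,0,0,1]'
python3 - <<'E'
from h import *
go(586,37.1)
E
```

```text
time: 16.18
tool_pos: [462.3, -166.6, 42.2]
tcp_rot: [3.139, 0.001, 1.571]
contact_force: [0.4, 1.0, -0.5]
grip_width: 82.6
finger_force: 0.0
time: 16.68
tool_pos: [461.4, -166.5, 41.3]
tcp_rot: [3.141, 0.0, 1.571]
contact_force: [-0.2, 0.4, 4.1]
grip_width: 55.4
finger_force: 30.0
time: 17.35
tool_pos: [460.6, -166.1, 168.4]
tcp_rot: [-3.141, -0.001, 1.571]
contact_force: [0.6, -0.1, -1.9]
grip_width: 55.1
finger_force: 30.0
t 17.4 pos [ 460.6 -166.1  168.4] rot [-3.141e+00 -1.000e-03  1.571e+00] F [ 0.6 -0.1 -1.9] w 55.1
 shift now-axes [0.254  0.1567 0.    ]
```

```bash
python3 -m inch '[0,0,0,0.0424,0.026,0,1,0,0,0,0.0424,0.026,0,1,0,0,0,0.0424,0.026,0,1,0,0,0,0.0424,0.026,0,1,0,0,0,0.0424,0.026,0,1,0,0,0,0.0424,0.026,0,1,0,0,0,0,0,0.012,1,0,0,0,0,0,0.014,1,0,0,0,0,0,0.01,1,0,0,0,0,0,0,1]'
python3 -m inch '[0,0,0,0,0,0,1,0,0,0,0,0,0,1]'
python3 - <<'E'
from h import *
s=capture("scene")["image"]; cv2.imwrite("pics/s7.png",cv2.resize(s[150:290,270:390,::-1],None,fx=4,fy=4,interpolation=cv2.INTER_CUBIC))
E
```

```text
time: 18.18
tool_pos: [584.0, 37.1, 136.6]
tcp_rot: [-3.135, -0.0, 1.571]
contact_force: [-0.5, -0.2, -0.8]
grip_width: 55.3
finger_force: 30.0
time: 18.35
tool_pos: [586.0, 36.5, 140.1]
tcp_rot: [-3.141, -0.0, 1.57]
contact_force: [-0.3, 0.4, -0.9]
grip_width: 55.1
finger_force: 30.0
```

View pics/s7.png

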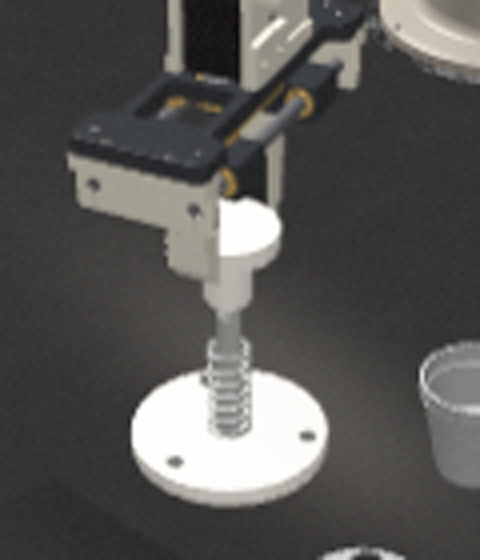

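The sleeve at (227,300) is in line with the rod at (228,325), so I'll lower it.

```bash
python3 -m inch '[0,0,0,0,0,0.004,1,0,0,0,0,0,0.004,1,0,0,0,0,0,0.004,1,0,0,0,0,0,0.003,1,0,0,0,0,0,0,1]'; python3 -m inch '[0,0,0,0,0,0.006,1,0,0,0,0,0,0.006,1,0,0,0,0,0,0.006,1,0,0,0,0,0,0.005,1,0,0,0,0,0,0,1]'
```

```text
time: 18.82
tool_pos: [585.6, 37.1, 127.4]
tcp_rot: [-3.141, -0.0, 1.571]
contact_force: [-0.1, 0.1, -0.1]
grip_width: 55.1
finger_force: 30.0
time: 19.23
tool_pos: [585.4, 37.2, 108.5]
tcp_rot: [-3.14, -0.0, 1.571]
contact_force: [-0.8, 0.9, -1.4]
grip_width: 55.2
finger_force: 30.0
```

```bash
python3 -m inch '[0,0,0,0,0,0,-1,0,0,0,0,0,0,-1,0,0,0,0,0,0,-1,0,0,0,0,0,0,-1,0,0,0,0,0,-0.01,-1,0,0,0,0,0,-0.03,-1,0,0,0,0,0,-0.045,-1,0,0,0,0,0,-0.04,-1,0,0,0,0,0,0,-1,0,0,0,0,0,0,-1]'
python3 -m inch '[0,0,0,0.0403,-0.013,0,-0.75,0,0,0,0.0403,-0.013,0,-0.75,0,0,0,0.0403,-0.013,0,-0.75,0,0,0,0.0403,-0.013,0,-0.75,0,0,0,0,0,0,-0.75,0,0,0,0,0,0,-0.75,0,0,0,0,0,0,-0.75]'
cat > c.py <<'E'
from h import *
import sys
p=[float(v) for v in sys.argv[1:3]]
c=capture("wrist"); cv2.imwrite("pics/cup%d.png"%p[0],c["image"][:,:,::-1]); go()
for th in(90,100,110,120,130,140): 
    r=fit(c,CUP,p,thr=th); print(th,r[0].round(1),r[1].round(2),r[2].round(2))
E
python3 c.py 544.4 165.2; python3 -c "
from h import *
s=capture('scene')
for th in(130,150,180): print(fit(s,CAR,(585.9,37),z0=68,thr=th)[0])
for th in (90,110,130,150):print([fit(s,CUP,p,thr=th,k=0)for p in((569.4,278),(544.4,165.2),(463,285),(420,165))])"
```

```text
time: 20.07
tool_pos: [587.2, 37.1, 212.7]
tcp_rot: [3.136, 0.0, 1.571]
contact_force: [-0.4, -0.0, -0.0]
grip_width: 91.6
finger_force: 0.0
time: 20.65
tool_pos: [544.1, 165.8, 209.1]
tcp_rot: [-3.14, 0.001, 1.572]
contact_force: [0.2, -0.1, -0.2]
grip_width: 80.4
finger_force: 0.0
t 20.7 pos [544.4 165.3 209.1] rot [-3.141e+00  1.000e-03  1.570e+00] F [-0.3  0.6  0.5] w 80.1
 shift now-axes [0. 0. 0.]
[667.37951016  77.16184592]
[667.09855153  76.98523488]
[583.3584826   35.09326988]
[(array([505.08309487, 278.5179998 ]), 2.1428771144974137, np.float64(0.3691183188670626)), (array([488.00012734, 164.12711403]), 1.943009655388963, np.float64(0.3405908683974933)), (array([505.07193189, 278.53027505]), 2.1428771144974137, np.float64(0.36946788096616)), (array([487.98683719, 164.12112733]), 1.944536098672323, np.float64(0.34054208886820153))]
[(array([500.59706143, 278.95310924]), 1.9590688515366763, np.float64(0.36372180451127817)), (array([487.02398174, 164.00319144]), 1.734120425029516, np.float64(0.32003650606533063)), (array([500.62743714, 278.9501836 ]), 1.9560424127519136, np.fl
[... 426 characters left out ...]
00365]), 0.39788131789209086, np.float64(0.36919961257374306))]
[(array([548.6609597 , 281.89360068]), 0.15119916579770595, np.float64(0.13085673886496563)), (array([518.68968624, 170.62380599]), 0.11785929043896573, np.float64(0.11636962707802906)), (array([432.48301696, 293.44315752]), 0.11662702370904626, np.float64(0.1149477856543944)), (array([385.74593901, 172.20803484]), 0.08856352111418624, np.float64(0.08896860986547085))]Traceback (most recent call last):
  File "c.py", line 6, in <module>
    r=fit(c,CUP,p,thr=th); print(th,r[0].round(1),r[1].round(2),r[2].round(2))
                                                  ^^^^^^^^^^
AttributeError: 'float' object has no attribute 'round'
```

```bash
sed -i 's/r\[1\].round(2),r\[2\].round(2)/r[1:]/' c.py; sed -i 's/^for th.*/for th in(80,90,100,110,120,140):/' c.py; python3 c.py 544.4 165.2
```

```text
t 20.8 pos [544.7 164.9 209.4] rot [-3.141  0.     1.569] F [-0.5  0.6  0.1] w 80.3
 shift now-axes [0. 0. 0.]
80 [643.1  40.1] (28.92437099527473, np.float64(0.03454640628421283))
90 [668.9  62.9] (17.757054517023242, np.float64(0.04867100745952361))
100 [675.4  63.2] (15.656893763622302, np.float64(0.047382141472968174))
110 [544.5 165.6] (1.0199073551011184, np.float64(0.9756232319660537))
120 [544.5 165.6] (1.0027129679869777, np.float64(0.9815183585796433))
140 [544.4 165.6] (0.9781738402732228, np.float64(0.972221595905391))
```

View pics/cup544.png

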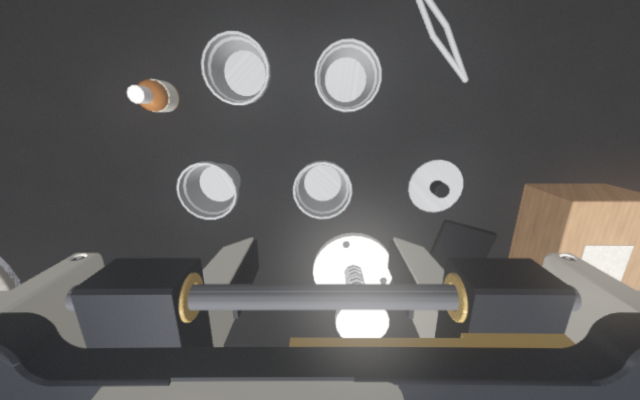

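Cup at (322,190) fits well (IoU 0.98); the other cups are at (236,68), (348,76) and (208,190), the lid at (436,186). The carrier disc shows at (362,320).

```bash
python3 -c "
from h import *
c=capture('wrist'); print(proj(c,np.array([[585.9,37,114.],[585.9,37,46]])))"
python3 -m inch '[0,0,0,-0.0006,0,0,-0.75,0,0,0,0,0,0.045,-0.75,0,0,0,0,0,0.045,-0.75,0,0,0,0,0,0.045,-0.75,0,0,0,0,0,0.038,-0.75,0,0,0,0,0,0.018,-0.75,0,0,0,0,0,0.007,-0.75,0,0,0,0,0,0,-0.75,0,0,0,0,0,0,1,0,0,0,0,0,0,1]'
python3 -m inch '[0,0,0,0,0,0,1,0,0,0,0,0,0,1,0,0,0,0,0,0,1,0,0,0,0,0,0,1,0,0,0,0,0,0,1]'
python3 -m inch '[0,0,0,0,0,-0.01,1,0,0,0,0,0,-0.03,1,0,0,0,0,0,-0.045,1,0,0,0,0,0,-0.045,1,0,0,0,0,0,-0.03,1,0,0,0,0,0,-0.01,1,0,0,0,0,0,0,1]'
```

```text
[[362.32337968 325.52989963]
 [355.17650799 286.70832922]]
time: 21.68
tool_pos: [545.6, 165.6, 52.9]
tcp_rot: [3.139, -0.001, 1.571]
contact_force: [0.1, 0.8, -0.5]
grip_width: 71.8
finger_force: 0.0
time: 22.1
tool_pos: [545.2, 165.8, 52.7]
tcp_rot: [3.139, -0.0, 1.571]
contact_force: [-0.7, -1.4, 6.6]
grip_width: 61.5
finger_force: 30.0
time: 22.68
tool_pos: [545.4, 165.8, 190.0]
tcp_rot: [3.137, -0.001, 1.571]
contact_force: [-0.5, 0.2, -0.5]
grip_width: 61.8
finger_force: 30.0
```

```bash
python3 -m inch '[0,0,0,0,0,0,1,0,0,0,0,0,0,1]'; python3 - <<'E'
from h import *
c=capture("wrist");cv2.imwrite("pics/w9.png",c["image"][:,:,::-1])
go(585.9,37.1)
E
```

```text
time: 22.85
tool_pos: [543.3, 165.4, 185.5]
tcp_rot: [-3.138, 0.0, 1.571]
contact_force: [-0.9, 0.3, -0.7]
grip_width: 62.0
finger_force: 30.0
t 22.9 pos [543.4 165.4 185.3] rot [-3.138e+00  1.000e-03  1.571e+00] F [ 0.8  0.3 -0.7] w 61.9
 shift now-axes [-1.604e-01  5.320e-02 -1.000e-04]
```

View pics/w9.png

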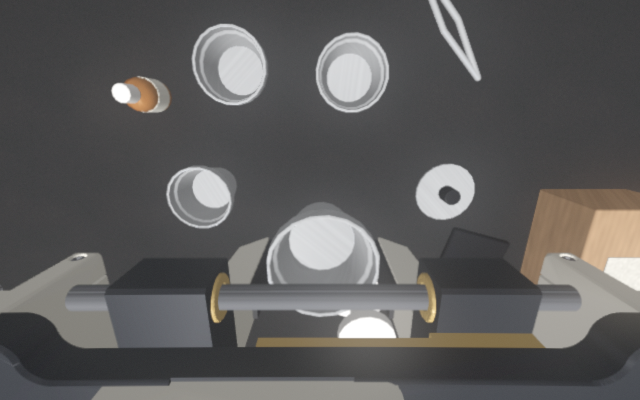

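Cup held upright, rim at (323,265). Now to the carrier.

```bash
python3 -m inch '[0,0,0,-0.03,0.01,0,1,0,0,0,-0.04,0.013,0,1,0,0,0,-0.04,0.013,0,1,0,0,0,-0.032,0.01,0,1,0,0,0,-0.0187,0.006,0,1,0,0,0,0,0,0,1,0,0,0,0,0,0.008,1,0,0,0,0,0,0.008,1,0,0,0,0,0,0.005,1,0,0,0,0,0,0,1]'
python3 -m inch '[0,0,0,0,0,0.003,1,0,0,0,0,0,0.0015,1,0,0,0,0,0,0,1,0,0,0,0,0,0,1]'
python3 -m inch '[0,0,0,0,0,0.0015,1,0,0,0,0,0,0.001,1,0,0,0,0,0,0,1,0,0,0,0,0,0,1]'
```

```text
time: 23.73
tool_pos: [584.8, 38.2, 168.7]
tcp_rot: [-3.138, -0.0, 1.572]
contact_force: [-0.4, 0.2, 0.6]
grip_width: 61.2
finger_force: 30.0
time: 24.07
tool_pos: [586.0, 37.3, 167.0]
tcp_rot: [3.141, -0.0, 1.571]
contact_force: [0.4, -0.2, -1.0]
grip_width: 61.7
finger_force: 30.0
time: 24.4
tool_pos: [586.0, 37.0, 164.9]
tcp_rot: [3.142, -0.0, 1.571]
contact_force: [-0.5, 0.8, -0.5]
grip_width: 61.5
finger_force: 30.0
```

```bash
python3 -m inch '[0,0,0,0,0,0.0015,1,0,0,0,0,0,0.0015,1,0,0,0,0,0,0,1,0,0,0,0,0,0,-0.75,0,0,0,0,0,0,-0.75,0,0,0,0,0,0,-0.75,0,0,0,0,0,0,-0.75,0,0,0,0,0,-0.015,-0.75,0,0,0,0,0,-0.03,-0.75,0,0,0,0,0,-0.03,-0.75]'
python3 -m inch '[0,0,0,0.043,-0.003,0,-0.75,0,0,0,0.043,-0.003,0,-0.75,0,0,0,0.043,-0.003,0,-0.75,0,0,0,0.043,-0.003,0,-0.75,0,0,0,0.043,-0.003,0,-0.75,0,0,0,0.043,-0.003,0,-0.75,0,0,0,0.044,-0.0025,0,-0.75,0,0,0,0,0,0,-0.75,0,0,0,0,0,0,-0.75,0,0,0,0,0,0,-0.75]'
python3 c.py 569.5 278.6
python3 - <<'E'
from h import *
c=capture("wrist")
for th in(110,120,130): print("C",fit(c,CUP,(463,285),thr=th))
s=capture("scene")
cv2.imwrite("pics/s10.png",cv2.resize(s["image"][150:310,280:480,::-1],None,fx=3.5,fy=3.5,interpolation=cv2.INTER_CUBIC))
E
```

```text
time: 25.23
tool_pos: [585.4, 37.1, 222.4]
tcp_rot: [-3.139, -0.0, 1.571]
contact_force: [0.6, 0.7, 0.0]
grip_width: 80.1
finger_force: 0.0
time: 26.07
tool_pos: [569.5, 278.3, 222.3]
tcp_rot: [-3.141, 0.001, 1.571]
contact_force: [0.2, -0.8, -0.4]
grip_width: 80.2
finger_force: 0.0
t 26.1 pos [569.7 277.7 222.5] rot [-3.141  0.     1.57 ] F [-0.7 -0.2 -0.1] w 80.3
 shift now-axes [0. 0. 0.]
80 [568.9 279.1] (1.0331151704600958, np.float64(0.9668580067559587))
90 [569.  279.2] (1.0126878781963693, np.float64(0.9778449144008057))
100 [569. 279.] (1.0020012690974764, np.float64(0.9793963666192188))
110 [569.1 279. ] (0.9863013698630136, np.float64(0.9763170027419864))
120 [569.1 279. ] (0.9754244099666317, np.float64(0.9694214876033058))
140 [569. 279.] (0.9593206276385465, np.float64(0.9575194478991391))
C (array([460.95550989, 284.72386009]), 0.9422226255018942, np.float64(0.9308628069384997))
C (array([460.88764435, 284.59613995]), 0.9318872804828243, np.float64(0.9232124703490342))
C (array([460.84397499, 284.60365262]), 0.9175210960892841, np.float64(0.9137876386687798))
```

View pics/s10.png

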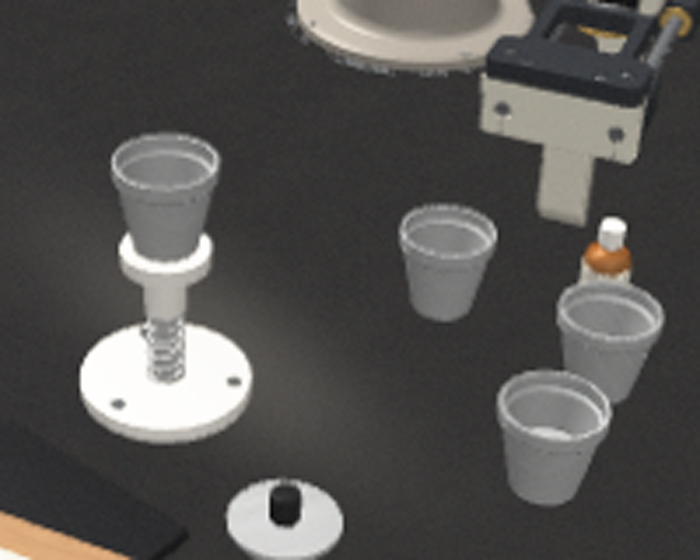

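Cup 1 stands centred on the carrier, with its rim at (165,165) in the crop; the spring and lid look right. Next I'll pick cup A while estimating how far the carrier has sunk.

```bash
cat > st.py <<'E'
from h import *
import sys
n=int(sys.argv[1])
# stack height: edge alignment of top cup rim & carrier against scene/top pictures by IoU of bright mask
for cam in("scene",):
    s=capture(cam); g=cv2.GaussianBlur(s["image"].max(2).astype(np.float32),(0,0),0.8); best=[]
    for z in np.arange(102,117,1.0):
      for dy in(-2,-1,0,1,2):
        P=np.vstack([np.c_[585.9+64/2*np.cos(A),37+dy+64/2*np.sin(A),0*A+z+60+24*(n-1)]])
        u=proj(s,P).astype(np.float32); cc=u.mean(0)
        up=u[:,1]<cc[1]-4
        d=(u-cc)/np.linalg.norm(u-cc,axis=1)[:,None]
        f=lambda q: cv2.remap(g,q[:,0].copy(),q[:,1].copy(),cv2.INTER_LINEAR)[:,0]
        best.append(((f(u-1.2*d)-f(u+1.2*d))[up].mean(),z,dy))
    print([tuple(np.round(b,1)) for b in sorted(best)[::-1][:6]])
E
python3 st.py 1
python3 -m inch '[0,0,0,0.0004,-0.0006,0,-0.75,0,0,0,0,0,0.045,-0.75,0,0,0,0,0,0.045,-0.75,0,0,0,0,0,0.045,-0.75,0,0,0,0,0,0.045,-0.75,0,0,0,0,0,0.022,-0.75,0,0,0,0,0,0.0124,-0.75,0,0,0,0,0,0,-0.75,0,0,0,0,0,0,-0.75,0,0,0,0,0,0,1]'
python3 -m inch '[0,0,0,0,0,0,1,0,0,0,0,0,0,1,0,0,0,0,0,0,1,0,0,0,0,0,0,1,0,0,0,0,0,0,1,0,0,0,0,0,0,1]'
python3 -m inch '[0,0,0,0,0,-0.01,1,0,0,0,0,0,-0.03,1,0,0,0,0,0,-0.045,1,0,0,0,0,0,-0.045,1,0,0,0,0,0,-0.045,1,0,0,0,0,0,-0.045,1,0,0,0,0,0,-0.023,1,0,0,0,0,0,0,1,0,0,0,0,0,0,1]'
```

```text
[(np.float64(59.1), np.float64(111.0), np.float64(1.0)), (np.float64(58.9), np.float64(111.0), np.float64(0.0)), (np.float64(58.5), np.float64(110.0), np.float64(-1.0)), (np.float64(58.3), np.float64(110.0), np.float64(0.0)), (np.float64(57.5), np.float64(111.0), np.float64(-1.0)), (np.float64(57.4), np.float64(111.0), np.float64(2.0))]
time: 27.1
tool_pos: [570.5, 279.3, 53.0]
tcp_rot: [3.138, -0.001, 1.571]
contact_force: [-0.5, -0.6, -0.0]
grip_width: 76.9
finger_force: 0.0
time: 27.6
tool_pos: [569.8, 279.3, 52.5]
tcp_rot: [3.139, -0.001, 1.571]
contact_force: [-0.1, -0.7, 6.2]
grip_width: 61.0
finger_force: 30.0
time: 28.35
tool_pos: [569.3, 279.1, 246.8]
tcp_rot: [3.139, -0.001, 1.571]
contact_force: [1.1, 0.5, -0.6]
grip_width: 60.9
finger_force: 30.0
```

```bash
python3 -m inch '[0,0,0,-0.03,0.0026,0,1,0,0,0,-0.043,0.0026,0,1,0,0,0,-0.043,0.0026,0,1,0,0,0,-0.043,0.0026,0,1,0,0,0,-0.043,0.0026,0,1,0,0,0,-0.043,0.0027,0,1,0,0,0,-0.035,0.0027,0,1,0,0,0,-0.0224,0.0027,0,1,0,0,0,0,0,0,1,0,0,0,0,0,0,1]'
python3 -m inch '[0,0,0,0,0,0.01,1,0,0,0,0,0,0.012,1,0,0,0,0,0,0.012,1,0,0,0,0,0,0.012,1,0,0,0,0,0,0.012,1,0,0,0,0,0,0.008,1,0,0,0,0,0,0.003,1,0,0,0,0,0,0,1]'
python3 -m inch '[0,0,0,0,0,0.0015,1,0,0,0,0,0,0.0015,1,0,0,0,0,0,0.001,1,0,0,0,0,0,0,1]'
```

```text
time: 29.18
tool_pos: [585.3, 36.3, 243.7]
tcp_rot: [-3.138, -0.001, 1.569]
contact_force: [0.4, 1.2, -1.0]
grip_width: 61.2
finger_force: 30.0
time: 29.85
tool_pos: [585.7, 37.2, 189.3]
tcp_rot: [-3.14, -0.0, 1.571]
contact_force: [0.3, -1.0, 0.1]
grip_width: 61.0
finger_force: 30.0
time: 30.18
tool_pos: [586.1, 37.0, 187.2]
tcp_rot: [3.141, -0.0, 1.571]
contact_force: [0.3, 0.2, -0.1]
grip_width: 61.2
finger_force: 30.0
```

```bash
python3 -m inch '[0,0,0,0,0,0.001,1,0,0,0,0,0,0.001,1,0,0,0,0,0,0,1,0,0,0,0,0,0,-0.75,0,0,0,0,0,0,-0.75,0,0,0,0,0,0,-0.75,0,0,0,0,0,0,-0.75,0,0,0,0,0,-0.015,-0.75,0,0,0,0,0,-0.03,-0.75,0,0,0,0,0,-0.03,-0.75]'
python3 -m inch '[0,0,0,0.0267,-0.0346,0,-0.75,0,0,0,0.0267,-0.0346,0,-0.75,0,0,0,0.0267,-0.0346,0,-0.75,0,0,0,0.0267,-0.0346,0,-0.75,0,0,0,0.0267,-0.0346,0,-0.75,0,0,0,0.0267,-0.0346,0,-0.75,0,0,0,0,0,0,-0.75,0,0,0,0,0,0,-0.75,0,0,0,0,0,0,-0.75]'
python3 c.py 419.8 165.2; python3 st.py 2
python3 -c "
from h import *
t=capture('top')
print(fit(t,LID,(683,158.8)),fit(t,CUP,(463,285),k=5))"
```

```text
time: 31.02
tool_pos: [585.4, 37.1, 245.3]
tcp_rot: [-3.139, -0.0, 1.571]
contact_force: [-0.4, 0.7, -0.4]
grip_width: 80.4
finger_force: 0.0
time: 31.77
tool_pos: [420.6, 165.1, 245.8]
tcp_rot: [3.14, -0.0, 1.571]
contact_force: [-0.1, 0.5, 0.7]
grip_width: 80.1
finger_force: 0.0
t 31.8 pos [420.9 164.8 245.6] rot [3.141 0.    1.57 ] F [-0.4 -0.3  1. ] w 80.4
 shift now-axes [0. 0. 0.]
80 [420.3 179.5] (94.53040103492884, np.float64(0.010560930771476535))
90 [428.3 171.1] (90.80691341741543, np.float64(0.01101177219602413))
100 [554.4 138.3] (40.59034276241912, np.float64(0.024656821415397587))
110 [445.9 236.5] (3.81841473924487, np.float64(0.2328055255928153))
120 [420.  165.3] (1.057737234397597, np.float64(0.9457036180058898))
140 [420.  165.3] (1.0203582155968405, np.float64(0.9741854840901063))
[(np.float64(56.4), np.float64(109.0), np.float64(-1.0)), (np.float64(56.2), np.float64(109.0), np.float64(0.0)), (np.float64(55.5), np.float64(109.0), np.float64(-2.0)), (np.float64(55.2), np.float64(110.0), np.float64(1.0)), (np.float64(54.9), np.float64(110.0), np.float64(0.0)), (np.float64(54.5), np.float64(109.0), np.float64(1.0))]
(array([683.01885429, 158.70666602]), 1.0955219318355494, np.float64(0.9143892916899052)) (array([675.56724168,  74.4458439 ]), 301.39556191839654, np.float64(0.0))
```

```bash
python3 -m inch '[0,0,0,0,0,0.03,-0.75,0,0,0,0,0,0.045,-0.75,0,0,0,0,0,0.045,-0.75,0,0,0,0,0,0.045,-0.75,0,0,0,0,0,0.04,-0.75,0,0,0,0,0,0.025,-0.75,0,0,0,0,0,0.013,-0.75,0,0,0,0,0,0,-0.75,0,0,0,0,0,0,-0.75,0,0,0,0,0,0,1]'
python3 -m inch '[0,0,0,0,0,0,1,0,0,0,0,0,0,1,0,0,0,0,0,0,1,0,0,0,0,0,0,1,0,0,0,0,0,0,1,0,0,0,0,0,0,1]'
python3 -m inch '[0,0,0,0,0,-0.01,1,0,0,0,0,0,-0.03,1,0,0,0,0,0,-0.045,1,0,0,0,0,0,-0.045,1,0,0,0,0,0,-0.045,1,0,0,0,0,0,-0.045,1,0,0,0,0,0,-0.04,1,0,0,0,0,0,-0.014,1,0,0,0,0,0,0,1]'
python3 -m inch '[0,0,0,-0.02,0.0276,0,1,0,0,0,-0.027,0.035,0,1,0,0,0,-0.027,0.035,0,1,0,0,0,-0.027,0.035,0,1,0,0,0,-0.027,0.035,0,1,0,0,0,-0.02,0.025,0,1,0,0,0,-0.0122,0.015,0,1,0,0,0,0,0,0,1,0,0,0,0,0,0,1]'
```

```text
time: 32.75
tool_pos: [420.9, 165.0, 51.6]
tcp_rot: [3.14, -0.0, 1.57]
contact_force: [-0.2, 0.6, -0.4]
grip_width: 76.9
finger_force: 0.0
time: 33.25
tool_pos: [420.5, 165.4, 51.7]
tcp_rot: [3.14, -0.0, 1.571]
contact_force: [0.0, -0.5, 5.9]
grip_width: 61.6
finger_force: 30.0
time: 34.0
tool_pos: [421.0, 165.5, 273.8]
tcp_rot: [3.135, -0.002, 1.571]
contact_force: [0.1, 0.5, 0.0]
grip_width: 61.5
finger_force: 30.0
time: 34.75
tool_pos: [585.4, 36.7, 268.2]
tcp_rot: [-3.138, -0.001, 1.57]
contact_force: [0.0, -0.6, -0.5]
grip_width: 61.5
finger_force: 30.0
```

```bash
python3 -m inch '[0,0,0,0,0,0.01,1,0,0,0,0,0,0.012,1,0,0,0,0,0,0.012,1,0,0,0,0,0,0.012,1,0,0,0,0,0,0.012,1,0,0,0,0,0,0.01,1,0,0,0,0,0,0.005,1,0,0,0,0,0,0,1]'
python3 -m inch '[0,0,0,0,0,0.0015,1,0,0,0,0,0,0.0015,1,0,0,0,0,0,0.001,1,0,0,0,0,0,0.001,1,0,0,0,0,0,0,1]'
```

```text
time: 35.42
tool_pos: [585.4, 37.1, 210.5]
tcp_rot: [-3.139, -0.0, 1.571]
contact_force: [0.2, 0.5, 0.6]
grip_width: 61.4
finger_force: 30.0
time: 35.83
tool_pos: [586.1, 37.0, 207.9]
tcp_rot: [3.141, -0.0, 1.571]
contact_force: [0.0, 0.3, -0.7]
grip_width: 61.4
finger_force: 30.0
```

```bash
python3 -m inch '[0,0,0,0,0,0,1,0,0,0,0,0,0,-0.75,0,0,0,0,0,0,-0.75,0,0,0,0,0,0,-0.75,0,0,0,0,0,0,-0.75,0,0,0,0,0,-0.015,-0.75,0,0,0,0,0,-0.03,-0.75,0,0,0,0,0,-0.03,-0.75]'
python3 -m inch '[0,0,0,0.0388,-0.0193,0,-0.75,0,0,0,0.0388,-0.0193,0,-0.75,0,0,0,0.0388,-0.0193,0,-0.75,0,0,0,0.0388,-0.0193,0,-0.75,0,0,0,0.0388,-0.0193,0,-0.75,0,0,0,0.0388,-0.0193,0,-0.75,0,0,0,0.0388,-0.0193,0,-0.75,0,0,0,0.0388,-0.0193,0,-0.75,0,0,0,0,0,0,-0.75,0,0,0,0,0,0,-0.75]'
python3 c.py 462.5 285.3; python3 st.py 3; python3 -c "
from h import *
t=capture('top')
print(fit(t,LID,(683,158.8)))"
```

```text
time: 36.5
tool_pos: [585.5, 37.1, 267.7]
tcp_rot: [-3.139, -0.0, 1.571]
contact_force: [0.2, 0.4, 1.2]
grip_width: 80.2
finger_force: 0.0
time: 37.33
tool_pos: [461.6, 286.8, 267.9]
tcp_rot: [3.141, -0.0, 1.574]
contact_force: [-0.8, -0.6, -0.3]
grip_width: 80.5
finger_force: 0.0
t 37.4 pos [462.3 285.6 267.9] rot [3.141 0.    1.573] F [ 0.4  0.7 -0.5] w 80.4
 shift now-axes [0. 0. 0.]
80 [460.9 285. ] (1.166619625552733, np.float64(0.8561678802697692))
90 [462.4 285.4] (1.0572377907341233, np.float64(0.9446173915621572))
100 [462.5 285.3] (1.0293131015455999, np.float64(0.9683176746024507))
110 [462.4 285.4] (1.0170830329436102, np.float64(0.9761780506523408))
120 [462.5 285.3] (1.0081504702194357, np.float64(0.9783803817406881))
140 [462.3 285.2] (0.9840901245802868, np.float64(0.9719363891487371))
[(np.float64(56.6), np.float64(108.0), np.float64(0.0)), (np.float64(56.3), np.float64(107.0), np.float64(-2.0)), (np.float64(56.0), np.float64(107.0), np.float64(-1.0)), (np.float64(55.9), np.float64(108.0), np.float64(-1.0)), (np.float64(55.8), np.float64(108.0), np.float64(1.0)), (np.float64(54.8), np.float64(107.0), np.float64(0.0))]
(array([682.93324464, 158.7718729 ]), 1.0920751259734311, np.float64(0.9131163570331052))
```

```bash
python3 -m inch '[0,0,0,0,0,0.035,-0.75,0,0,0,0,0,0.045,-0.75,0,0,0,0,0,0.045,-0.75,0,0,0,0,0,0.045,-0.75,0,0,0,0,0,0.045,-0.75,0,0,0,0,0,0.03,-0.75,0,0,0,0,0,0.018,-0.75,0,0,0,0,0,0.008,-0.75,0,0,0,0,0,0,-0.75,0,0,0,0,0,0,1]'
python3 -m inch '[0,0,0,0,0,0,1,0,0,0,0,0,0,1,0,0,0,0,0,0,1,0,0,0,0,0,0,1,0,0,0,0,0,0,1,0,0,0,0,0,0,1]'
python3 -m inch '[0,0,0,0,0,-0.01,1,0,0,0,0,0,-0.03,1,0,0,0,0,0,-0.045,1,0,0,0,0,0,-0.045,1,0,0,0,0,0,-0.045,1,0,0,0,0,0,-0.045,1,0,0,0,0,0,-0.045,1,0,0,0,0,0,-0.03,1,0,0,0,0,0,-0.01,1,0,0,0,0,0,0,1]'
python3 -m inch '[0,0,0,-0.03,0.0154,0,1,0,0,0,-0.04,0.02,0,1,0,0,0,-0.04,0.02,0,1,0,0,0,-0.04,0.02,0,1,0,0,0,-0.04,0.02,0,1,0,0,0,-0.04,0.02,0,1,0,0,0,-0.04,0.02,0,1,0,0,0,-0.03,0.014,0,1,0,0,0,-0.0104,0.005,0,1,0,0,0,0,0,0,1]'
python3 -m inch '[0,0,0,0,0,0,1,0,0,0,0,0,0,1]'
```

```text
time: 38.32
tool_pos: [463.4, 284.9, 51.6]
tcp_rot: [3.141, -0.0, 1.57]
contact_force: [-0.1, 0.1, -0.4]
grip_width: 77.1
finger_force: 0.0
time: 38.82
tool_pos: [463.2, 285.8, 52.2]
tcp_rot: [3.139, -0.001, 1.571]
contact_force: [-1.1, 0.0, 6.6]
grip_width: 61.8
finger_force: 30.0
time: 39.65
tool_pos: [463.0, 285.6, 297.3]
tcp_rot: [3.137, -0.002, 1.571]
contact_force: [-0.0, -0.2, -0.8]
grip_width: 61.7
finger_force: 30.0
time: 40.48
tool_pos: [585.9, 35.0, 292.3]
tcp_rot: [-3.137, -0.0, 1.568]
contact_force: [-0.8, 0.8, -0.9]
grip_width: 61.6
finger_force: 30.0
time: 40.65
tool_pos: [585.2, 38.5, 294.2]
tcp_rot: [-3.14, -0.001, 1.572]
contact_force: [-0.4, 0.4, -0.0]
grip_width: 61.7
finger_force: 30.0
```

```bash
python3 -m inch '[0,0,0,0,0,0,1,0,0,0,0,0,0.01,1,0,0,0,0,0,0.012,1,0,0,0,0,0,0.012,1,0,0,0,0,0,0.012,1,0,0,0,0,0,0.012,1,0,0,0,0,0,0.012,1,0,0,0,0,0,0.005,1,0,0,0,0,0,0,1]'
python3 -m inch '[0,0,0,0,0,0.002,1,0,0,0,0,0,0.0015,1,0,0,0,0,0,0.0015,1,0,0,0,0,0,0.001,1,0,0,0,0,0,0,1]'
```

```text
time: 41.4
tool_pos: [585.5, 37.0, 233.4]
tcp_rot: [-3.139, -0.0, 1.571]
contact_force: [0.0, -0.8, 0.2]
grip_width: 61.8
finger_force: 30.0
time: 41.82
tool_pos: [586.1, 37.0, 230.4]
tcp_rot: [3.141, -0.0, 1.571]
contact_force: [-0.5, 0.7, -0.2]
grip_width: 61.3
finger_force: 30.0
```

```bash
python3 -m inch '[0,0,0,0,0,0,1,0,0,0,0,0,0,-0.75,0,0,0,0,0,0,-0.75,0,0,0,0,0,0,-0.75,0,0,0,0,0,0,-0.75,0,0,0,0,0,-0.015,-0.75,0,0,0,0,0,-0.03,-0.75,0,0,0,0,0,-0.03,-0.75]'
python3 -m inch '[0,0,0,0.0385,0.0303,0,-0.2,0,0,0,0.0385,0.0303,0,-0.2,0,0,0,0.0385,0.0303,0,-0.2,0,0,0,0.0385,0.0302,0,-0.2,0,0,0,0,0,0.04,-0.2,0,0,0,0,0,0.04,-0.2,0,0,0,0,0,0.02,-0.2,0,0,0,0,0,0,-0.2,0,0,0,0,0,0,-0.2]'
python3 st.py 4; python3 - <<'E'
from h import *
go(); c=capture("wrist")
for th in(110,120,130,140,150): print(th,fit(c,LID,(682.8,160.2),thr=th,uv=proj(c,np.array([[682.8,180,18.]]))[0]))
# knob: dark blob in the flange
u=proj(c,np.array([[682.8,160.2,38.]]))[0]; r=c["image"].max(2)[int(u[1])-25:int(u[1])+25,int(u[0])-25:int(u[0])+25]
m=(r<60).astype(np.uint8); n,l,s,ce=cv2.connectedComponentsWithStats(m); k=l[25,25]; cc=ce[k]+[int(u[0])-25,int(u[1])-25]
print("knob",k,s[k],cc,ray(c,cc,32),u)
cv2.imwrite("pics/lid.png",c["image"][:,:,::-1])
s=capture("scene")["image"]; cv2.imwrite("pics/s14.png",cv2.resize(s[100:310,270:430,::-1],None,fx=2.8,fy=2.8,interpolation=cv2.INTER_CUBIC))
E
```

```text
time: 42.48
tool_pos: [585.5, 37.1, 290.1]
tcp_rot: [-3.139, -0.0, 1.571]
contact_force: [0.9, -0.5, 0.6]
grip_width: 80.4
finger_force: 0.0
time: 43.23
tool_pos: [682.7, 160.3, 209.6]
tcp_rot: [-3.14, 0.0, 1.571]
contact_force: [0.2, -0.5, 0.8]
grip_width: 55.1
finger_force: 0.0
[(np.float64(57.1), np.float64(106.0), np.float64(-1.0)), (np.float64(56.5), np.float64(106.0), np.float64(-2.0)), (np.float64(56.2), np.float64(106.0), np.float64(0.0)), (np.float64(55.3), np.float64(107.0), np.float64(0.0)), (np.float64(55.2), np.float64(107.0), np.float64(1.0)), (np.float64(54.3), np.float64(107.0), np.float64(-1.0))]
t 43.3 pos [683.4 160.2 211.5] rot [ 3.14  -0.     1.571] F [ 0.1 -0.3  0.7] w 55.3
 shift now-axes [0. 0. 0.]
110 (array([682.61465812, 160.02097326]), 1.043044430278001, np.float64(0.9585503241577213))
120 (array([682.783538  , 160.00533294]), 1.0254932387497229, np.float64(0.972718441362189))
130 (array([682.66755957, 159.93671559]), 1.0135846964236208, np.float64(0.9776180362685836))
140 (array([682.6941269 , 160.00896862]), 1.001996007984032, np.float64(0.9814215148188804))
150 (array([682.68501331, 160.02777559]), 0.9957880735978719, np.float64(0.9808464967802301))
knob 0 [   0    0   50   50 2500] [320.5 185.5] [681.70549169 159.97579121] [321.41783874 186.61340336]
```

```bash
python3 -m inch '[0,0,0,-0.0003,0,0.03,-0.2,0,0,0,0,0,0.045,-0.2,0,0,0,0,0,0.045,-0.2,0,0,0,0,0,0.04,-0.2,0,0,0,0,0,0.03,-0.2,0,0,0,0,0,0.015,-0.2,0,0,0,0,0,0.01,-0.2,0,0,0,0,0,0.004,-0.2,0,0,0,0,0,0.0025,-0.2,0,0,0,0,0,0,1]'
python3 -m inch '[0,0,0,0,0,0,1,0,0,0,0,0,0,1,0,0,0,0,0,0,1,0,0,0,0,0,0,1,0,0,0,0,0,0,1,0,0,0,0,0,0,1,0,0,0,0,0,0,1]'
```

```text
time: 44.22
tool_pos: [683.9, 160.1, 34.7]
tcp_rot: [3.139, -0.0, 1.571]
contact_force: [-0.7, -0.9, -0.5]
grip_width: 51.9
finger_force: 0.0
time: 44.8
tool_pos: [683.0, 160.0, 33.3]
tcp_rot: [3.141, -0.0, 1.571]
contact_force: [-0.9, 0.1, 2.2]
grip_width: 16.7
finger_force: 30.0
```

View pics/s14.png

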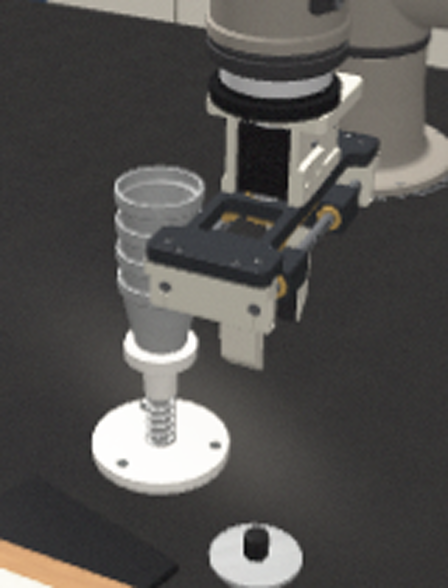

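Four cups evenly nested: the rims sit at rows 185, 215, 245 and 275 near column 160. The lid knob is gripped. Lifting the lid and taking it over the stack.

```bash
python3 -m inch '[0,0,0,0,0,-0.01,1,0,0,0,0,0,-0.03,1,0,0,0,0,0,-0.045,1,0,0,0,0,0,-0.045,1,0,0,0,0,0,-0.045,1,0,0,0,0,0,-0.045,1,0,0,0,0,0,-0.045,1,0,0,0,0,0,-0.04,1,0,0,0,0,0,-0.029,1,0,0,0,0,0,0,1]'
python3 -m inch '[0,0,0,-0.0236,-0.019,0,1,0,0,0,-0.035,-0.028,0,1,0,0,0,-0.035,-0.028,0,1,0,0,0,-0.03,-0.023,0,1,0,0,0,-0.02,-0.015,0,1,0,0,0,-0.01,-0.008,0,1,0,0,0,0,0,0,1,0,0,0,0,0,0,1,0,0,0,0,0,0,1]'
python3 -m inch '[0,0,0,0,0,0.01,1,0,0,0,0,0,0.012,1,0,0,0,0,0,0.008,1,0,0,0,0,0,0,1,0,0,0,0,0,0,1]'
```

```text
time: 45.63
tool_pos: [684.2, 160.2, 307.8]
tcp_rot: [3.13, -0.002, 1.571]
contact_force: [0.5, 1.3, 1.1]
grip_width: 16.8
finger_force: 30.0
time: 46.38
tool_pos: [586.7, 38.0, 299.9]
tcp_rot: [3.142, -0.001, 1.572]
contact_force: [-0.3, 0.1, -0.5]
grip_width: 16.7
finger_force: 30.0
time: 46.8
tool_pos: [585.9, 37.4, 275.1]
tcp_rot: [-3.14, -0.0, 1.571]
contact_force: [0.1, 0.2, -0.0]
grip_width: 17.4
finger_force: 30.0
```

```bash
python3 -m inch '[0,0,0,0,0,0.006,1,0,0,0,0,0,0.006,1,0,0,0,0,0,0.006,1,0,0,0,0,0,0.003,1,0,0,0,0,0,0,1]'
python3 -m inch '[0,0,0,0,0,0.0015,1,0,0,0,0,0,0.001,1,0,0,0,0,0,0,1,0,0,0,0,0,0,-0.2,0,0,0,0,0,0,-0.2,0,0,0,0,0,0,-0.2,0,0,0,0,0,0,-0.2]'
python3 -m inch '[0,0,0,0,0,-0.015,-0.2,0,0,0,0,0,-0.03,-0.2,0,0,0,0,0,-0.03,-0.2,0,0,0,0.04,-0.02,0,-0.2,0,0,0,0.04,-0.02,0,-0.2,0,0,0,0.04,-0.02,0,-0.2,0,0,0,0.04,-0.02,0,-0.2,0,0,0,0.04,-0.02,0,-0.2,0,0,0,0,0,0,-0.2]'
python3 - <<'E'
from h import *
s=capture("scene")["image"]; t=capture("top")["image"]; go()
a=cv2.resize(s[100:290,100:480,::-1],None,fx=2,fy=2,interpolation=cv2.INTER_CUBIC); b=cv2.resize(t[100:280,180:500,::-1],(533,300))
o=np.zeros((600,800,3),np.uint8); a=a[:, :760]; o[:300,:533]=b; a=cv2.resize(s[100:250,130:480,::-1],(700,300)); o[300:,:700]=a
cv2.imwrite("pics/fin.png",o)
E
```

```text
time: 47.22
tool_pos: [585.8, 37.1, 258.6]
tcp_rot: [-3.14, -0.0, 1.571]
contact_force: [0.1, -0.6, 0.3]
grip_width: 17.1
finger_force: 30.0
time: 47.8
tool_pos: [586.2, 37.1, 257.6]
tcp_rot: [3.141, -0.0, 1.571]
contact_force: [-0.0, 0.2, -0.3]
grip_width: 39.1
finger_force: 0.0
time: 48.55
tool_pos: [503.3, 202.0, 318.0]
tcp_rot: [-3.141, -0.003, 1.576]
contact_force: [0.8, -0.5, 0.5]
grip_width: 54.9
finger_force: 0.0
t 48.6 pos [505.6 198.2 317.8] rot [3.141 0.    1.574] F [ 0.9  0.6 -0.2] w 55.2
 shift now-axes [0. 0. 0.]
```

View pics/fin.png

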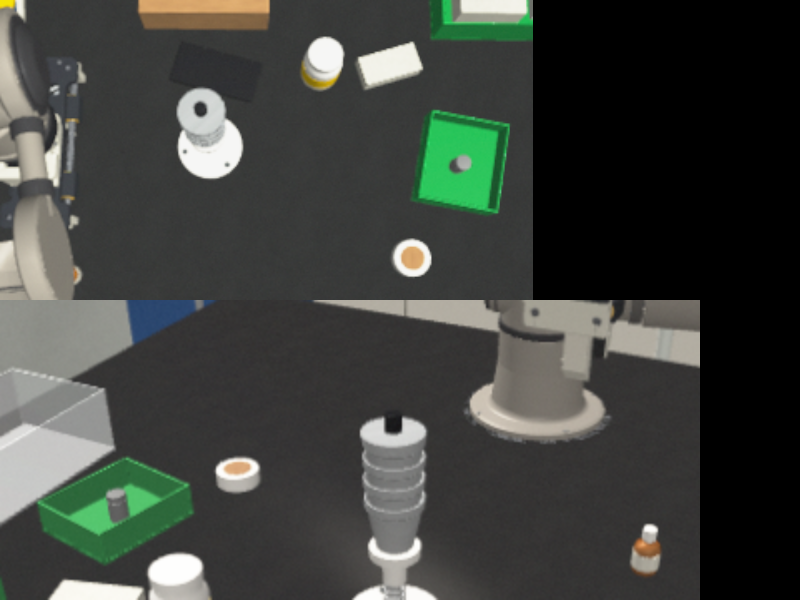

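The picture shows the lid flat on the four-cup stack (393,430), the cap in the basin (118,505) and the other things where they were. Handing in.

```bash
python3 -c "
from plant import *
print(close_job())"
```

```text
the job is handed in; nothing more can be done
None
```

I handed the job in at about 49 s of the 210 s: cap in the basin, spring down on the foot, carrier riding on it, all four cups nested and the lid on top, as the last pictures show; the verdict was not returned.

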